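Set up the serving stand: uncover the bowl, raise it to the mark, clamp and hold

ROBOT

A 6-joint arm with a two-finger parallel gripper is mounted at the origin on a cart in front of the work surface, level with it; the furniture and walls round the work are solid. World frame = base frame: x ahead of the robot, y to its left, z up, the work surface at z = 0. Lengths are in m, angles in rad, forces in N, time in s.
With the tool pointing down it reaches from about 0.35 to 0.85 m from the base axis. Payload 8.1 kg.
Tool frame: the origin (TCP) lies on the mounting face of the last link; the fingertips stand 186 mm ahead of it and the grasp point (between the pads) lies 167 mm ahead of it; z points along the fingers, y is the line along which they close (so a half turn about z gives the same grasp; the last joint's range is limited). The gripper opens to 93 mm and grips with 3 to 60 N. Pads are 15 mm wide; open, the fingers measure 128 mm over their backs; the gripper's body (75 mm by 188 mm) begins 65 mm behind the grasp point.
Start: joints at [1.235, 0.13, 1.488, -0, 1.523, -0.085], TCP at [0.149, 0.581, 0.405] pointing down, gripper open.
Joint ranges: [-2.96, 2.96], [-0.89, 2.26], [0.02, 2.5], [-1.34, 4.48], [0, 2.73], [-2.66, 2.66]. Speed limits (rad/s): [2.39, 2.39, 2.79, 3.14, 3.14, 3.14].

INTERFACE

Orientations are given as a rotation vector (axis times angle).
In Python, from plant import * gives the robot as it stands. The module is installed in compiled form; this text tells all that it offers.
- The arm moves only by the tool arm_command, never from a script. Its argument "increments" is a list of rows, each a list of 6 numbers: the shift along the tool's x, y, z in units of 0.2 m (1.0 is 0.2 m), then the turn, a rotation vector about the tool's x, y, z in units of pi rad (1.0 is pi rad). A call has exactly 5 rows; each row is the pose to reach, as a shift and turn from the pose commanded when the call began, along the tool's axes at that moment, turning the shorter way round; what a row does not reach only later rows make up. A row lasts 1/8 s, in which the tool goes at most 62.5 mm and 10.7 degrees, less where a joint would pass 70% of its speed; a pose out of reach is approached as far as the arm can. A call with a number of a shift or a turn outside -1 to 1 is refused whole. A call with a gripper value outside its range is refused whole. "fingers" is the closure, from -1 (fully open) to 1 (shut), set as the call begins (left out, the last holds). The fingers move at their own pace and stop on an object; "force" is the grip in N (left out, the last holds). Time passes only in rows, so rows that repeat a pose let the fingers close, or fill a call up. It gives the time, the measured TCP pose, the force, the opening and the grip force at its end, in the units of the state.
- read_state(): the state, without advancing time (a new reading comes with each control period).
- read_camera(name): name is "side" or "top" or "wrist"; returns a dict with "image" (384x512x3 uint8, red, green, blue), "fx", "fy", "cx", "cy" (pixels), "T" (4x4, takes a point from camera to world coordinates). Camera axes: x right, y down, z forward; pixel columns grow to the right and rows downward; lengths in m; the calibration is good to about 2 mm. A picture is of the moment at which its call begins. There is no depth.
- close_job(): hands the job in; it is judged then, once.
The state is a dict: "t": time; "q": joint angles; "dq": joint speeds; "joint_torque": joint torques, N m; "tool_pos": TCP position; "orientation": TCP orientation; "force": force on the tool from outside, world axes, zero at the start; "wrist_torque": the same for the moment, N m; "opening": finger opening in m; "gripper_force": force on a finger pad.
Only numpy, scipy, OpenCV 4.12 (cv2) and the standard library are available. Lean on these libraries where they do the work, as an engineer would, in place of code of your own. Each camera call takes 0.05 s, during which the arm holds its last target. There are 200 camera calls.

TASK

Set up the serving stand: tip the lid of the bowl on its tray up by the tab, lift it off and lay it on the worktop clear of the stand. Then take the stand's handle together with its still-open clamp lever, raise the tray until the top edge of the sleeve is level with the dark mark band on the post, and, holding it there, squeeze the lever fully closed against the handle. Finish still holding handle and lever pinched at the mark (do not let go), with the bowl upright on the tray and the other things on the worktop left where they are.

Things in the scene. Friction and masses are not known exactly. Their poses are not given: they have to be found in the camera images.
- stand: Serving stand, fixed to the worktop: wooden base board 115x255x12 mm, round steel post 16 mm in diameter with a black cap, top 215 mm above the worktop. Origin: on the worktop under the post's axis; z up. The tray lies on the +y side of the post (axis of the tray 135 mm from the post), the handle sticks out to -x (towards the robot, give or take the stand's yaw).
- lift (a joint): Height of the carriage (sleeve, tray, handle and lever, about 0.35 kg, the bowl comes on top) on the post: 0 at the bottom where it starts, grows upward, to 0.12 m. It is free on the post, has no catch and sinks back if let go; lifting takes about 4 to 7 N. It moves only up and down.
- sleeve_top (a point): On the post's axis at the top edge of the carriage's aluminium sleeve (34 mm in diameter, 70 mm tall); 85 mm above the worktop at lift 0. Axes as the stand's.
- mark_line (a point): On the post's axis at the middle of the dark mark band (5 mm tall) round the post; 145 to 180 mm above the worktop, the height differs each time. The sleeve slides freely over the band.
- handle_bar: Fixed black handle of the carriage, a bar 115 mm long (from 27 to 142 mm in front (-x) of the post's axis), 16 mm thick in y (faces at stand y = +2 and +18 mm), 32 mm tall, its middle 60 mm above the worktop at lift 0. Body origin: on the post's axis at worktop height at lift 0 (rises with the lift). Rigid sideways.
- bar_face (a point): Middle of the handle's outer (stand +y) face where one finger bears: 105 mm in front of the post's axis, at half the height of the bar. Axes as the stand's.
- cam_lever (a joint): Clamp lever's angle to the handle: 0 closed (parallel; handle plus lever then 33 mm over the outer faces); starts open at 0.24 to 0.30 rad, tip swung to stand -y (52 to 56 mm at the grip). Stiff friction hinge, stays where it is: a pinch of 8 to 10 N does not move it, 25 N or more closes it; the gripper's middle must then travel about 10 mm to stand +y, as the handle does not give.
- lever_pad: Steel paddle of the lever, 62 mm long (51 to 113 mm from the pin), 10 mm thick, 28 mm tall, level with the handle. Origin on the lever's upright pin, 26 mm in front (-x) and 10 mm to the -y side of the post's axis; its -x axis runs along the lever to the tip.
- lever_face (a point): Middle of the lever's outer face where the other finger bears, 79 mm from the pin along the lever, at half its height, on the side away from the handle. Axes as lever_pad's.
- tray_centre (a point): Middle of the round tray's floor (100 mm across, rim 6 mm high), 20 mm above the worktop at lift 0.
- bowl: Steel bowl, 104 mm wide at the rim, 42 mm tall, base 76 mm, loose on the tray (about 0.12 kg). Origin: centre of its underside.
- lid: Loose steel lid on the bowl's rim, disc 108 mm across and 3 mm thick, with a plug 82 mm across and 4 mm deep below that sits inside the rim; 0.07 kg. Origin: centre of the plug's underside; disc top 7 mm above it. On the bowl its origin is 38 mm above the bowl's underside. The tab stands on the disc's edge on the lid's -x side, roughly towards the robot.
- lid_tab (a point): Middle of the top edge of the lid's upright tab: tab 8 mm thick (lid x), 26 mm wide (lid y), 25 mm tall above the disc; its middle 45 mm from the lid's axis. Axes as the lid's.
- onion: Bystander: red onion, about 66 mm across, 71 mm tall; loose, origin at its underside's centre. To be left alone.
- tomato: Bystander: tomato, about 70 mm; loose, origin at its underside's centre. To be left alone.
- lemon: Bystander: lemon, 83x58x58 mm; loose, origin at its underside's centre. To be left alone.
- lime: Bystander: lime, 55x47x48 mm; loose, origin at its underside's centre. To be left alone.
- small_bowl: Bystander: empty small steel bowl without a lid, 94 mm wide, 38 mm tall, standing on the worktop; loose, origin at its underside's centre. To be left alone.
Not all that is in view belongs to the job. Leave any purple look-alike of the lid alone.

How it is judged:
By the outcome, as a careful person would: the job done as asked, in the order asked, and still so for the second after the job is handed in, while the arm keeps its last pose, push and grip.
It also fails if it takes over 59 s, if anything falls off the work surface, if the arm or the gripper's body presses on something with over 40 N, if the wrist force passes 120 N, or if a joint passes its speed limit or range.

## Working session

There is one attempt and no reset: what is moved stays moved. The work goes in short steps, Python scripts to look and compute and a tool call to move; the robot and the scene stay as the last step left them, time stands still between calls to the robot, and variables do not carry over. Pictures are saved under pics/ and viewed, at most 10 in all, crops included, and the job is handed in when it is done.

Besides the shell and the picture viewer there is one more tool, called after "Call:" as a command line: name --pt "numbers of a row" for each row, then --argument value for the rest. arm_command: Moves the arm, as the interface text tells. Shifts and turns lie within -1 to 1; 1 stands for 0.2 m of shift or pi rad of turn. Its arguments: {"type":"object","properties":{"increments":{"type":"array","items":{"type":"array","items":{"type":"number","minimum":-1,"maximum":1}}},"fingers":{"type":"number"},"force":{"type":"number"}},"required":["increments"]}

```bash
mkdir -p pics
cat > h.py <<'E'
from plant import *
import numpy as np, cv2
from scipy.spatial.transform import Rotation as R
def shot(n,f):
    c=read_camera(n); cv2.imwrite('pics/'+f,c['image'][:,:,::-1]); np.savez('pics/'+f+'.npz',**{k:c[k] for k in('fx','fy','cx','cy','T')}); return c
def load(f): return dict(np.load('pics/'+f+'.npz'))
def ray(c,u,v):
    d=c['T'][:3,:3]@np.array([(u-c['cx'])/c['fx'],(v-c['cy'])/c['fy'],1]); return c['T'][:3,3],d
def atz(c,u,v,z):
    o,d=ray(c,u,v); return o+d*(z-o[2])/d[2]
def proj(c,p):
    q=c['T'][:3,:3].T@(np.asarray(p)-c['T'][:3,3]); return np.array([c['fx']*q[0]/q[2]+c['cx'],c['fy']*q[1]/q[2]+c['cy']])
E
python3 - <<'E'
from h import *
np.set_printoptions(precision=4,suppress=True)
a=shot('top','t0.png');b=shot('side','s0.png')
for c in(a,b): print(c['fx'],c['cx'],c['cy'],c['T'])
cv2.imwrite('pics/both.png',cv2.resize(np.vstack([a['image'],b['image']])[:,:,::-1],(800,600)) if 0 else np.hstack([a['image'],b['image']])[:,:,::-1][:, :])
print(read_state())
E
```

```text
455.139999555434 257.3962004169458 196.11911556124386 [[-0.0074 -0.9939  0.1097  0.4298]
 [-1.      0.0078  0.0034 -0.0305]
 [-0.0043 -0.1097 -0.994   1.6826]
 [ 0.      0.      0.      1.    ]]
465.3401854169023 255.40592899297044 190.18329629458543 [[ 0.9973 -0.0194  0.0711  0.5138]
 [-0.0734 -0.3509  0.9335 -1.172 ]
 [ 0.0068 -0.9362 -0.3514  0.5289]
 [ 0.      0.      0.      1.    ]]
{'t': 0.1, 'q': array([ 1.2346,  0.1311,  1.4892, -0.    ,  1.523 , -0.0854]), 'dq': array([-0.0014, -0.001 , -0.0018, -0.0007, -0.0003, -0.0015]), 'joint_torque': array([  0.0014, -56.1338, -49.3097,   0.077 ,   0.0292,  -0.0001]), 'tool_pos': array([0.1488, 0.581 , 0.4038]), 'orientation': array([-0.3929, -3.1166,  0.0025]), 'force': array([1.2763, 0.1831, 0.3044]), 'wrist_torque': array([-0.0431, -0.0111, -0.0082]), 'gripper_force': 0.0, 'opening': 0.09304666744718355}
```

View pics/t0.png

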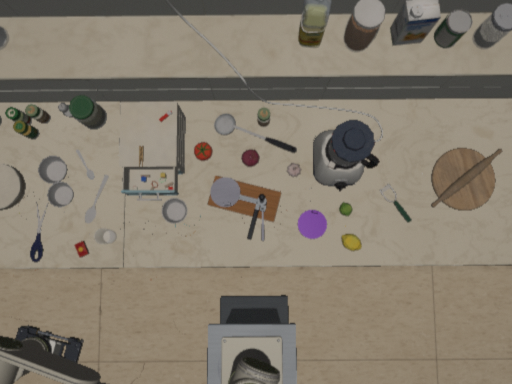

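View pics/s0.png

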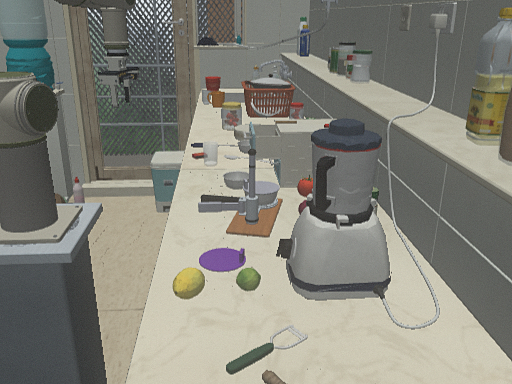

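The top view shows the base board near (245,198), the post cap near (262,199), the lid near (226,192), and the handle and lever running down to (252,238). The side view shows the post at (252,180). I'll enlarge both areas.

Run:
```python
from h import *
a=cv2.imread('pics/t0.png')[168:248,195:295]; b=cv2.imread('pics/s0.png')[110:245,190:310]
A=cv2.resize(a,None,fx=4.0,fy=4.0,interpolation=cv2.INTER_CUBIC)
B=cv2.resize(b,None,fx=3.3333,fy=4.4444*0.75,interpolation=cv2.INTER_CUBIC)
H=max(A.shape[0],B.shape[0])
P=lambda x:cv2.copyMakeBorder(x,0,H-x.shape[0],0,0,cv2.BORDER_CONSTANT)
o=np.hstack([P(A),P(B)]); o=np.clip(o.astype(float)*1.5,0,255).astype(np.uint8); print(o.shape,A.shape,B.shape); cv2.imwrite('pics/z.png',o)
```

```text
(450, 800, 3) (320, 400, 3) (450, 400, 3)
```

View pics/z.png

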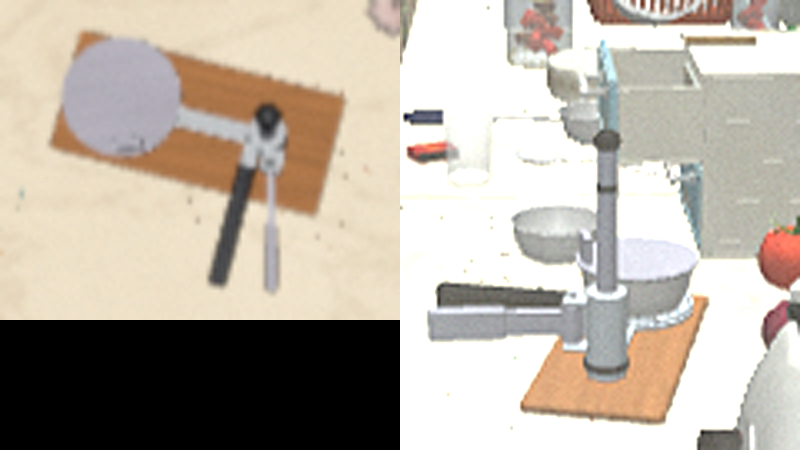

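The enlarged crops show the cap at (262,197), the lid centre at (225.5,192), the tab at (227.5,204), the handle end at (249.5,238) and the lever tip at (263,240). In the side view the mark band is at (252,166.4) and the sleeve top at about (252,198).

Run:
```python
from h import *
np.set_printoptions(precision=4,suppress=True)
a=load('t0.png');s=load('s0.png')
post=atz(a,262,196.9,.213); lid=atz(a,225.5,192.25,.065); tab=atz(a,227.5,203.5,.088); he=atz(a,249.5,238.3,.07); lt=atz(a,263,240.5,.07)
for n,p in dict(post=post,lid=lid,tab=tab,he=he,lt=lt).items(): print(n,p)
d=(lid-post)[:2]; print('dist',np.hypot(*d),'yaw tray',np.arctan2(d[1],d[0])-np.pi/2)
bo=[atz(a,195+u/4,168+v/4,.012) for u,v in((82,32),(344,97),(316,214),(52,147))]
e=(bo[0]-bo[1]+bo[3]-bo[2])[:2]; print('board',bo,'yaw',np.arctan2(e[1],e[0])-np.pi/2)
# mark height via side
for v in(150.5,166.4,197.6):
    o,dd=ray(s,252.1,v); A=np.linalg.lstsq(np.c_[dd[:2]],(post-o)[:2],rcond=None)[0]; print(v,(o+dd*A[0]))
for z in(.215,.085,.16): print(z,proj(s,[*post[:2],z]))
```

```text
post [ 0.5894 -0.0404  0.213 ]
lid [0.6233 0.0892 0.065 ]
tab [0.5806 0.0804 0.088 ]
he [0.4583 0.004  0.07  ]
lt [ 0.4503 -0.0435  0.07  ]
dist 0.13387766826689096 yaw tray -0.2555217604468982
board [array([0.6906, 0.1302, 0.012 ]), array([ 0.628 , -0.1121,  0.012 ]), array([ 0.5201, -0.085 ,  0.012 ]), array([0.5837, 0.1576, 0.012 ])] yaw -0.25471694884404683
150.5 [ 0.5909 -0.0405  0.21  ]
166.4 [ 0.5911 -0.0405  0.168 ]
197.6 [ 0.5915 -0.0405  0.0824]
0.215 [251.5013 148.5883]
0.085 [251.3088 196.6548]
0.16 [251.418 169.374]
```

```bash
cat >> h.py <<'E'
def tool(): 
    s=read_state(); return s['tool_pos'],R.from_rotvec(s['orientation'])
def down(ydir):
    y=np.array([*ydir,0.])/np.linalg.norm(ydir); z=np.array([0,0,-1.]); return R.from_matrix(np.c_[np.cross(y,z),y,z])
def inc(p,Rt):
    p0,R0=tool(); return np.round(np.r_[R0.inv().apply(np.asarray(p)-p0)/.2,(R0.inv()*Rt).as_rotvec()/np.pi],4)
E
python3 - <<'E'
from h import *
np.set_printoptions(precision=4,suppress=True)
a=load('t0.png')
p,r=tool(); print(r.as_matrix())
for n,u,v in(('bowl?',175,210),('edge',200,267),('edge',240,267),('purple',312,224),('tom',203,151),('lemon',352,242)): print(n,atz(a,u,v,0.03 if 'edge' not in n else 0))
l=np.array([.98,.2])
for sg in(1,-1):
  for P in([.5806,.0804,.33],): print(sg,inc(P,down(sg*l)))
E
```

```text
[[-0.9687  0.2482 -0.0005]
 [ 0.2482  0.9687 -0.0016]
 [ 0.0001 -0.0016 -1.    ]]
bowl? [0.5638 0.2758 0.03  ]
edge [0.3564 0.1872 0.    ]
edge [0.3553 0.0408 0.    ]
purple [ 0.509  -0.2221  0.03  ]
tom [0.7816 0.175  0.03  ]
lemon [ 0.443  -0.3651  0.03  ]
1 [-2.7127 -1.8884  0.3718 -0.0005  0.0003  0.3561]
-1 [-2.7127 -1.8884  0.3718 -0.0003 -0.0006 -0.6439]
```

Call:
arm_command --pt "-0.2 -0.14 0 0 0 0" --pt "-0.4 -0.28 0 0 0 0" --pt "-0.6 -0.42 0 0 0 0" --pt "-0.8 -0.56 0 0 0 0" --pt "-1 -0.7 0 0 0 0" --fingers -1

```text
t: 0.72
tool_pos: [0.3086, 0.3946, 0.4044]
orientation: [-0.393, -3.117, 0.001]
force: [0.2, -0.3, 0.1]
opening: 0.0931
gripper_force: 0.0
```

Call:
arm_command --pt "-0.2 -0.14 0 0 0 0.04" --pt "-0.4 -0.28 0 0 0 0.09" --pt "-0.6 -0.42 0 0 0 0.14" --pt "-0.8 -0.56 0 0 0 0.19" --pt "-1 -0.7 0 0 0 0.24"

```text
t: 1.35
tool_pos: [0.4676, 0.2093, 0.4044]
orientation: [-1.52, -2.749, 0.0]
force: [0.7, 0.2, 0.5]
opening: 0.093
gripper_force: 0.0
```

Run:
```python
from h import *
print(tool()[0],inc([.555,.075,.36],down([.98,.2])))
```

```text
[0.46759731 0.20929829 0.40443395] [-8.011e-01  1.300e-02  2.220e-01 -1.000e-04 -0.000e+00  1.144e-01]
```

Call:
arm_command --pt "-0.2 0 0.05 0 0 0.03" --pt "-0.4 0 0.1 0 0 0.06" --pt "-0.6 0 0.16 0 0 0.09" --pt "-0.78 0.01 0.22 0 0 0.112" --pt "-0.78 0.01 0.22 0 0 0.112"

```text
t: 1.98
tool_pos: [0.5526, 0.0781, 0.3588]
orientation: [-1.974, -2.441, 0.004]
force: [-0.9, 0.4, 0.1]
opening: 0.0928
gripper_force: 0.0
```

Run:
```python
from h import *
c=shot('wrist','w1.png'); print(c['T'],c['fx'],tool()[0]); 
for p in([.5806,.0804,.09],[.6233,.0892,.065],[.5894,-.0404,.085]): print(proj(c,p))
```

```text
[[ 0.97778143  0.20325404  0.05129586  0.53839406]
 [ 0.20961279 -0.94514373 -0.25053105  0.14744989]
 [-0.00243949  0.25571688 -0.96674864  0.33975276]
 [ 0.          0.          0.          1.        ]] 288.10769091358094 [0.5521818  0.0793081  0.35959485]
[284.82328488 201.00748122]
[326.41071434 194.14197659]
[264.86457019 311.57363924]
```

View pics/w1.png

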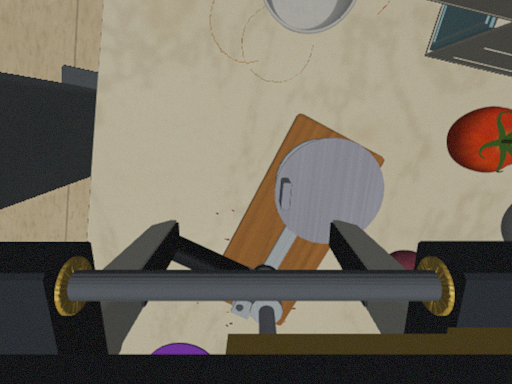

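The wrist view shows the lid disc spanning u 276–384 and v 137–243, so its centre is at (330,190). The tab is at about (286,194), standing almost parallel to the image's vertical.

Run:
```python
from h import *
np.set_printoptions(precision=4,suppress=True)
c=load('w1.png'); im=cv2.imread('pics/w1.png')
print(atz(c,330,190,.0645),atz(c,286.5,193.5,.085))
z=im[165:225,262:322]; cv2.imwrite('pics/tab.png',cv2.resize(z,None,fx=10,fy=10,interpolation=cv2.INTER_CUBIC))
```

```text
[0.6258 0.0939 0.0645] [0.5813 0.0863 0.085 ]
```

View pics/tab.png

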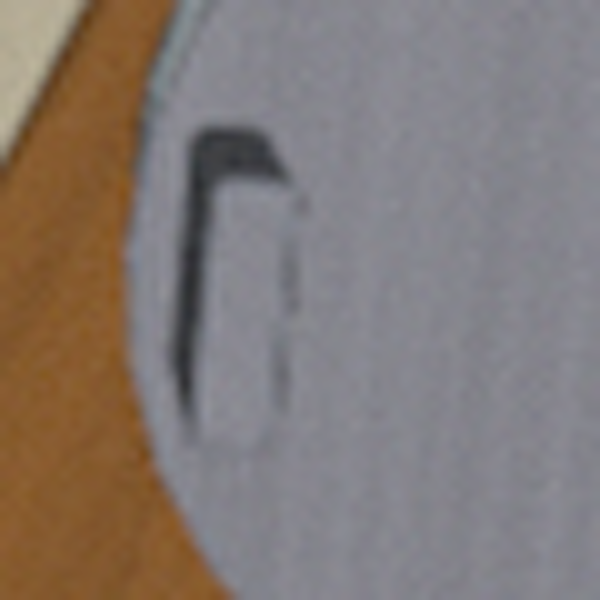

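The enlarged crop puts the tab's top face centre at (286.1,196.1), and it leans about 0.08 rad in the image, so the lid yaw is near 0.14.

Run:
```python
from h import *
np.set_printoptions(precision=4,suppress=True)
c=load('w1.png'); t=atz(c,286.1,196.1,.09); l=atz(c,330,190,.0645); d=(l-t)[:2]
P=[atz(c,262+u/10,165+v/10,.09)[:2] for u,v in((250,185),(230,437))]; e=P[0]-P[1]
print(t,l,np.hypot(*d),np.arctan2(d[1],d[0]),np.linalg.norm(e),np.arctan2(e[1],e[0])-np.pi/2)
Rt=down([np.cos(.14),np.sin(.14)])
for z in(.30,.257): print(inc([*t[:2],z],Rt))
```

```text
[0.5806 0.0851 0.09  ] [0.6258 0.0939 0.0645] 0.04597431120045707 0.1925903893046791 0.023572433777553123 0.1631553901983911
[-0.0018  0.1459  0.2976 -0.0007 -0.0002  0.0231]
[-0.0019  0.1464  0.5126 -0.0007 -0.0002  0.0231]
```

Call:
arm_command --pt "0 0.07 0.12 0 0 0.013" --pt "0 0.146 0.25 0 0 0.013" --pt "0 0.146 0.38 0 0 0.013" --pt "0 0.146 0.46 0 0 0.013" --pt "0 0.146 0.51 0 0 0.013"

```text
t: 2.65
tool_pos: [0.5803, 0.087, 0.2582]
orientation: [-2.019, -2.406, 0.0]
force: [0.1, 0.0, 0.3]
opening: 0.093
gripper_force: 0.0
```

Call:
arm_command --pt "0 0 0 0 0 0" --pt "0 0 0 0 0 0" --pt "0 0 0 0 0 0" --pt "0 0 0 0 0 0" --pt "0 0 0 0 0 0" --fingers 1 --force 6

```text
t: 3.28
tool_pos: [0.5808, 0.0863, 0.259]
orientation: [2.021, 2.405, 0.0]
force: [0.7, 0.2, 0.1]
opening: 0.0476
gripper_force: 0.0
```

Call:
arm_command --pt "0 0 0 0 0 0" --pt "0 0 0 0 0 0" --pt "0 0 0 0 0 0" --pt "0 0 0 0 0 0" --pt "0 0 0 0 0 0"

```text
t: 3.9
tool_pos: [0.5808, 0.0863, 0.2588]
orientation: [2.021, 2.405, 0.0]
force: [0.1, -0.9, 0.2]
opening: 0.0079
gripper_force: 6.0
```

Call:
arm_command --pt "0 0 0 0 0 0" --pt "0 0.07 -0.034 0.0222 0 0" --pt "0 0.142 -0.063 0.0444 0 0" --pt "0 0.216 -0.087 0.0667 0 0" --pt "0 0.291 -0.105 0.0889 0 0" --force 20

```text
t: 4.53
tool_pos: [0.6386, 0.0965, 0.2799]
orientation: [-1.894, -2.254, 0.319]
force: [0.4, 0.0, -1.4]
opening: 0.0078
gripper_force: 20.0
```

Run:
```python
from h import *
s=read_state(); print(s['force'],s['opening'],s['tool_pos'])
p,r=tool(); print(r.as_matrix(), inc(p+[0,0,.15],r))
```

```text
[ 0.41292582  0.01142229 -1.38154627] 0.007824197056425381 [0.63855362 0.09649172 0.27988031]
[[-1.72446969e-01  9.46272817e-01 -2.73550357e-01]
 [ 9.85018803e-01  1.65659893e-01 -4.79036253e-02]
 [-1.35755485e-05 -2.77713081e-01 -9.60664064e-01]] [-0.     -0.2083 -0.7205  0.      0.      0.    ]
```

Tipped cleanly by 16°. Next I lift straight up, keeping the tilt.

Call:
arm_command --pt "0 -0.02 -0.07 0 0 0" --pt "0 -0.06 -0.2 0 0 0" --pt "0 -0.11 -0.38 0 0 0" --pt "0 -0.16 -0.55 0 0 0" --pt "0 -0.208 -0.72 0 0 0"

```text
t: 5.15
tool_pos: [0.6371, 0.0963, 0.4319]
orientation: [-1.896, -2.257, 0.314]
force: [1.2, -1.1, 0.2]
opening: 0.008
gripper_force: 20.0
```

Run:
```python
from h import *
s=read_state(); print(s['force'],s['opening'],s['tool_pos'])
Rt=down([np.cos(.17),np.sin(.17)])
t=np.array([.47,.16])-.045*np.array([np.cos(.17),np.sin(.17)])
print(t, inc([*t,.38],Rt)); c=shot('side','s1.png')
cv2.imwrite('pics/s1z.png',cv2.resize(c['image'][90:250,170:330,::-1],None,fx=3.5,fy=3.5,interpolation=cv2.INTER_CUBIC))
```

```text
[ 1.17178111 -1.08206977  0.15418974] 0.007959441585804496 [0.63710164 0.09625528 0.43193845]
[0.42564869 0.15238679] [ 4.589e-01 -8.843e-01  5.210e-01 -8.810e-02  2.000e-04  1.100e-03]
```

View pics/s1z.png

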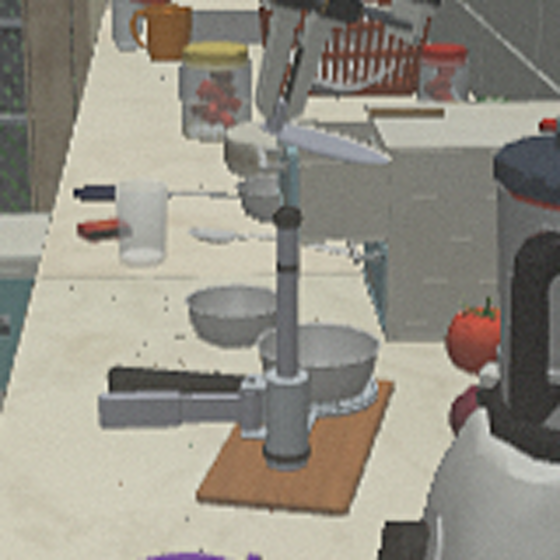

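The side crop shows the lid held tilted in the air at about (330,145), the bowl upright on the tray, and the band at (287,265).

Call:
arm_command --pt "0.09 -0.17 0.1 -0.018 0 0" --pt "0.18 -0.35 0.2 -0.035 0 0" --pt "0.27 -0.53 0.31 -0.053 0 0" --pt "0.37 -0.71 0.42 -0.07 0 0" --pt "0.459 -0.884 0.52 -0.088 0 0"

```text
t: 5.82
tool_pos: [0.4243, 0.1526, 0.3781]
orientation: [2.021, 2.405, 0.002]
force: [-1.2, -0.1, -0.6]
opening: 0.0076
gripper_force: 20.0
```

Run:
```python
from h import *
Rt=down([np.cos(.17),np.sin(.17)])
print(tool()[0],inc([.4256,.1524,.203],Rt))
```

```text
[0.42432645 0.15264699 0.37811709] [-2.800e-03  4.900e-03  8.756e-01  4.000e-04 -2.000e-04  1.000e-03]
```

Call:
arm_command --pt "0 0 0.25 0 0 0" --pt "0 0 0.5 0 0 0" --pt "0 0 0.7 0 0 0" --pt "0 0 0.8 0 0 0" --pt "0 0 0.85 0 0 0"

```text
t: 6.45
tool_pos: [0.4249, 0.1522, 0.2075]
orientation: [-2.019, -2.404, 0.004]
force: [-0.5, -0.1, -0.4]
opening: 0.0077
gripper_force: 20.0
```

Call:
arm_command --pt "0 0 0.01 0 0 0" --pt "0 0 0.018 0 0 0" --pt "0 0 0.025 0 0 0" --pt "0 0 0.03 0 0 0" --pt "0 0 0.03 0 0 0"

```text
t: 7.08
tool_pos: [0.4259, 0.1524, 0.2025]
orientation: [-2.02, -2.404, 0.003]
force: [-0.8, -0.4, -0.6]
opening: 0.0079
gripper_force: 20.0
```

Call:
arm_command --pt "0 0 0.004 0 0 0" --pt "0 0 0.007 0 0 0" --pt "0 0 0.01 0 0 0" --pt "0 0 0.01 0 0 0" --pt "0 0 0.01 0 0 0"

```text
t: 7.7
tool_pos: [0.426, 0.1525, 0.2012]
orientation: [-2.02, -2.404, 0.003]
force: [-4.7, -1.3, 8.6]
opening: 0.0078
gripper_force: 20.0
```

Call:
arm_command --pt "0 0 0 0 0 0" --pt "0 0 0 0 0 0" --pt "0 0 0 0 0 0" --pt "0 0 -0.03 0 0 0" --pt "0 0 -0.1 0 0 0" --fingers -1

```text
t: 8.32
tool_pos: [0.4256, 0.1523, 0.2205]
orientation: [-2.019, -2.403, 0.005]
force: [0.8, 0.3, -0.2]
opening: 0.0532
gripper_force: 0.0
```

Call:
arm_command --pt "0 0 -0.1 0 0 0" --pt "0 0 -0.25 0 0 0" --pt "0 0 -0.4 0 0 0" --pt "0 0 -0.6 0 0 0" --pt "0 0 -0.75 0 0 0"

```text
t: 8.95
tool_pos: [0.4263, 0.1525, 0.3735]
orientation: [-2.021, -2.405, -0.0]
force: [0.9, 0.7, -1.1]
opening: 0.0926
gripper_force: 0.0
```

Run:
```python
from h import *
np.set_printoptions(precision=4,suppress=True)
y=-.255; X=np.array([np.cos(y),np.sin(y)]); Y=np.array([-np.sin(y),np.cos(y)])
post=np.array([.590,-.0405]); g=post-.105*X-.0085*Y
print(tool(),g,inc([*g,.375],down(Y)))
```

```text
(array([0.4263, 0.1525, 0.3735]), Rotation.from_matrix(array([[-0.1725,  0.985 , -0.0001],
                            [ 0.985 ,  0.1725,  0.0002],
                            [ 0.0002, -0.0001, -1.    ]]))) [ 0.4863 -0.0222] [-0.9124  0.1443 -0.0077  0.     -0.0001 -0.3636]
```

Call:
arm_command --pt "-0.18 0.03 0 0 0 -0.055" --pt "-0.37 0.06 0 0 0 -0.11" --pt "-0.55 0.09 0 0 0 -0.165" --pt "-0.73 0.12 0 0 0 -0.22" --pt "-0.912 0.144 0 0 0 -0.275"

```text
t: 9.57
tool_pos: [0.4864, -0.0234, 0.3717]
orientation: [-0.819, -3.032, 0.002]
force: [0.4, 0.5, -0.1]
opening: 0.0931
gripper_force: 0.0
```

Call:
arm_command --pt "0 0 0.08 0 0 -0.04" --pt "0 0 0.12 0 0 -0.088" --pt "0 0 0.15 0 0 -0.088" --pt "0 0 0.15 0 0 -0.088" --pt "0 0 0.15 0 0 -0.088"

```text
t: 10.2
tool_pos: [0.4862, -0.0221, 0.341]
orientation: [-0.405, -3.114, 0.001]
force: [0.5, -0.2, 0.1]
opening: 0.0928
gripper_force: 0.0
```

Run:
```python
from h import *
c=shot('wrist','w2.png'); t=shot('top','t2.png'); print(tool()[0],c['T'])
y=-.255; X=np.array([np.cos(y),np.sin(y)]); Y=np.array([-np.sin(y),np.cos(y)]); post=np.array([.590,-.0405])
for b in((-.142,.010,.076),(-.105,.018,.076),(-.105,.002,.076)): print(proj(c,[*(post+b[0]*X+b[1]*Y),b[2]]))
```

```text
[ 0.48619197 -0.02211625  0.34092152] [[ 0.25534192  0.93517176  0.24546747  0.41863521]
 [ 0.96684963 -0.24657738 -0.06634298 -0.00368232]
 [-0.00151536  0.25427028 -0.96713201  0.32204099]
 [ 0.          0.          0.          1.        ]]
[275.18451977 156.28979875]
[283.55472965 197.89442273]
[265.52692504 197.94245513]
```

View pics/w2.png

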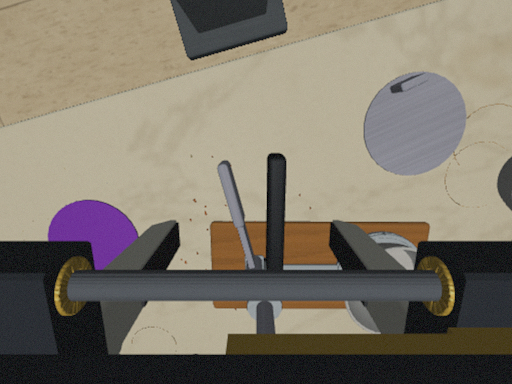

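The wrist view shows the handle end at (276,154), the handle at u 268–285 on row 198, and the lever's outer face at u≈228. The lid lies flat at (415,123), clear of the stand. The middle of the pinch is about 3 mm to the +y side of the tool.

Call:
arm_command --pt "0 0.015 0.15 0 0 0" --pt "0 0.015 0.3 0 0 0" --pt "0 0.015 0.42 0 0 0" --pt "0 0.015 0.52 0 0 0" --pt "0 0.015 0.57 0 0 0"

```text
t: 10.92
tool_pos: [0.4862, -0.0193, 0.2254]
orientation: [-0.403, -3.112, 0.001]
force: [-0.1, 0.1, -0.5]
opening: 0.0932
gripper_force: 0.0
```

Call:
arm_command --pt "0 0 0 0 0 0" --pt "0 0 0 0 0 0" --pt "0 0 0 0 0 0" --pt "0 0 0 0 0 0" --pt "0 0 0 0 0 0" --fingers 1 --force 8

```text
t: 11.55
tool_pos: [0.4863, -0.0204, 0.2268]
orientation: [-0.402, -3.113, 0.005]
force: [-4.2, -6.2, 3.6]
opening: 0.053
gripper_force: 7.5
```

Call:
arm_command --pt "0 -0.002 0 0 0 0" --pt "0 -0.004 0 0 0 0" --pt "0 -0.005 0 0 0 0" --pt "0 -0.005 0 0 0 0" --pt "0 -0.005 0 0 0 0"

```text
t: 12.18
tool_pos: [0.4862, -0.0207, 0.2267]
orientation: [-0.402, -3.113, 0.003]
force: [-3.5, -2.6, 3.8]
opening: 0.053
gripper_force: 7.7
```

Call:
arm_command --pt "0 -0.001 0 0 0 0" --pt "0 -0.002 0 0 0 0" --pt "0 -0.003 0 0 0 0" --pt "0 -0.003 0 0 0 0" --pt "0 -0.003 0 0 0 0" --force 9

```text
t: 12.8
tool_pos: [0.4861, -0.0209, 0.2267]
orientation: [-0.402, -3.113, 0.001]
force: [-2.9, -2.7, 6.4]
opening: 0.0531
gripper_force: 8.7
```

Call:
arm_command --pt "0 0 -0.02 0 0 0" --pt "0 0 -0.04 0 0 0" --pt "0 0 -0.06 0 0 0" --pt "0 0 -0.08 0 0 0" --pt "0 0 -0.1 0 0 0"

```text
t: 13.42
tool_pos: [0.4861, -0.0209, 0.2465]
orientation: [-0.402, -3.113, 0.001]
force: [1.4, -1.6, -5.2]
opening: 0.0527
gripper_force: 9.0
```

```bash
cat > band.py <<'E'
from h import *
import sys
def run(f):
    c=shot('side',f); im=c['image'].astype(float).mean(2)
    pr=im[140:205,250:255].mean(1); 
    print(tool()[0]); print(' '.join(f'{140+i}:{v:.0f}' for i,v in enumerate(pr)))
run(sys.argv[1])
E
python3 band.py s2.png
```

```text
[ 0.48612607 -0.02089512  0.24697224]
140:98 141:100 142:99 143:97 144:98 145:105 146:108 147:110 148:104 149:64 150:64 151:61 152:58 153:56 154:60 155:81 156:106 157:103 158:101 159:102 160:102 161:102 162:101 163:101 164:103 165:95 166:55 167:68 168:96 169:104 170:101 171:101 172:103 173:101 174:103 175:103 176:102 177:102 178:103 179:101 180:103 181:104 182:102 183:102 184:104 185:104 186:101 187:103 188:101 189:100 190:116 191:169 192:172 193:108 194:115 195:117 196:116 197:117 198:116 199:118 200:117 201:117 202:118 203:116 204:118
```

```bash
cat > lvl.py <<'E'
from h import *
from scipy.optimize import brentq
import sys
def run(f,new=True):
    if new: shot('side',f)
    c=load(f); im=cv2.imread('pics/'+f).astype(float).mean(2)
    post=np.array([.5905,-.040]); cam=c['T'][:2,3]; n=(cam-post)/np.linalg.norm(cam-post)
    pr=im[:,250:255].mean(1)
    zof=lambda v,r: brentq(lambda z: proj(c,[*(post+n*r),z])[1]-v,0,.3)
    i=np.arange(160,171); w=np.clip(98-pr[i],0,None); vb=(w*i).sum()/w.sum()
    # bright annulus lower edge
    j=np.arange(150,203); k=j[pr[j]>145][-1]; a,b=pr[k],pr[k+2]
    ve=k+.5+(pr[k+1]-b)/(a-b)
    zb=zof(vb,.008); ze=zof(ve,.017)
    print(f,'vb %.2f ve %.2f  band %.4f sleeve %.4f diff %.4f'%(vb,ve,zb,ze,zb-ze))
if __name__=='__main__':
    for a in sys.argv[1:]: run(a,a not in('s0.png','s1.png','s2.png'))
    if sys.argv[-1]!='s2.png': print(tool()[0])
E
python3 lvl.py s0.png s1.png s2.png
```

```text
s0.png vb 166.41 ve 199.38  band 0.1704 sleeve 0.0839 diff 0.0865
s1.png vb 166.37 ve 199.35  band 0.1705 sleeve 0.0840 diff 0.0865
s2.png vb 166.40 ve 192.39  band 0.1704 sleeve 0.1033 diff 0.0671
```

Call:
arm_command --pt "0 0 -0.055 0 0 0" --pt "0 0 -0.11 0 0 0" --pt "0 0 -0.17 0 0 0" --pt "0 0 -0.225 0 0 0" --pt "0 0 -0.28 0 0 0"

```text
t: 14.1
tool_pos: [0.4861, -0.0208, 0.3029]
orientation: [-0.402, -3.112, 0.001]
force: [-1.3, -1.7, -6.5]
opening: 0.053
gripper_force: 9.2
```

```bash
python3 lvl.py s3.png
```

```text
s3.png vb 166.47 ve 171.73  band 0.1702 sleeve 0.1591 diff 0.0111
[ 0.48627943 -0.02086833  0.30434248]
```

Call:
arm_command --pt "0 0 -0.012 0 0 0" --pt "0 0 -0.024 0 0 0" --pt "0 0 -0.036 0 0 0" --pt "0 0 -0.047 0 0 0" --pt "0 0 -0.047 0 0 0"

```text
t: 14.78
tool_pos: [0.4863, -0.0209, 0.3118]
orientation: [-0.402, -3.113, 0.001]
force: [-2.6, -1.8, -4.3]
opening: 0.053
gripper_force: 8.7
```

```bash
python3 lvl.py s4.png
python3 - <<'E'
import cv2
i=cv2.imread('pics/s4.png')[135:215,215:295]; cv2.imwrite('pics/s4z.png',cv2.resize(i,None,fx=7,fy=7,interpolation=cv2.INTER_CUBIC))
E
```

```text
s4.png vb 165.66 ve 168.40  band 0.1723 sleeve 0.1680 diff 0.0044
[ 0.48626208 -0.02087101  0.31176008]
```

View pics/s4z.png

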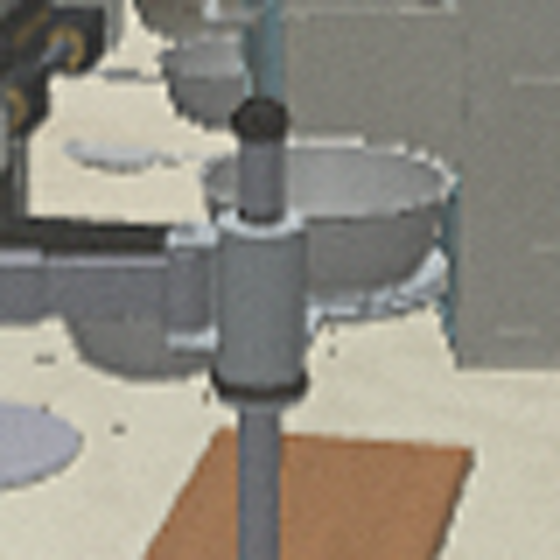

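The side crop shows the sleeve top at (262,225) just reaching the band's lower half, with the bowl upright. About 2.3 mm remain. I'll finish the rise and then begin the squeeze with small +y steps.

Call:
arm_command --pt "0 0 -0.006 0 0 0" --pt "0 0 -0.0115 0 0 0" --pt "0 0 -0.0115 0 0 0" --pt "0 0 -0.0115 0 0 0" --pt "0 0 -0.0115 0 0 0"

```text
t: 15.45
tool_pos: [0.4863, -0.0209, 0.314]
orientation: [-0.402, -3.113, 0.001]
force: [-3.9, -2.0, -4.3]
opening: 0.053
gripper_force: 8.7
```

```bash
python3 lvl.py s5.png
```

```text
s5.png vb 165.00 ve 167.36  band 0.1741 sleeve 0.1707 diff 0.0034
[ 0.48626789 -0.02086003  0.31397455]
```

Call:
arm_command --pt "0 0.005 0 0 0 0" --pt "0 0.01 0 0 0 0" --pt "0 0.015 0 0 0 0" --pt "0 0.02 0 0 0 0" --pt "0 0.025 0 0 0 0" --force 30

```text
t: 16.12
tool_pos: [0.4881, -0.0128, 0.3143]
orientation: [-0.4, -3.114, -0.01]
force: [0.3, 17.2, -4.3]
opening: 0.0319
gripper_force: 30.0
```

Call:
arm_command --pt "0 0.005 0 0 0 0" --pt "0 0.01 0 0 0 0" --pt "0 0.015 0 0 0 0" --pt "0 0.02 0 0 0 0" --pt "0 0.02 0 0 0 0" --force 35

```text
t: 16.75
tool_pos: [0.4886, -0.0115, 0.3139]
orientation: [-0.402, -3.113, -0.001]
force: [-3.1, 4.3, -5.0]
opening: 0.0316
gripper_force: 35.0
```

```bash
python3 lvl.py s6.png
python3 - <<'E'
from h import *
t=shot('top','t3.png')['image'];w=shot('wrist','w3.png')['image'];s=cv2.imread('pics/s6.png')[:,:,::-1]
print(read_state()['force'],read_state()['wrist_torque'],read_state()['opening'])
A=cv2.resize(t[150:260,160:340],(400,244));B=cv2.resize(s[110:260,170:330],(400,375));C=cv2.resize(w,(400,300))
o=np.zeros((600,800,3),np.uint8);o[:244,:400]=A;o[:375,400:]=B;o[250:550,:400]=C
cv2.imwrite('pics/f.png',o[:,:,::-1])
E
```

```text
[-3.5702557   5.35491837 -3.79130718] [ 0.99275017  0.39987159 -0.29293593] 0.03146280865552633lvl.py:10: RuntimeWarning: invalid value encountered in scalar divide
  i=np.arange(160,171); w=np.clip(98-pr[i],0,None); vb=(w*i).sum()/w.sum()
Traceback (most recent call last):
  File "lvl.py", line 17, in <module>
    for a in sys.argv[1:]: run(a,a not in('s0.png','s1.png','s2.png'))
                           ~~~^^^^^^^^^^^^^^^^^^^^^^^^^^^^^^^^^^^^^^^^
  File "lvl.py", line 14, in run
    zb=zof(vb,.008); ze=zof(ve,.017)
  File "lvl.py", line 9, in <lambda>
    zof=lambda v,r: brentq(lambda z: proj(c,[*(post+n*r),z])[1]-v,0,.3)
                    ~~~~~~^^^^^^^^^^^^^^^^^^^^^^^^^^^^^^^^^^^^^^^^^^^^^
ValueError: The function value at x=0.0 is NaN; solver cannot continue.
```

View pics/f.png

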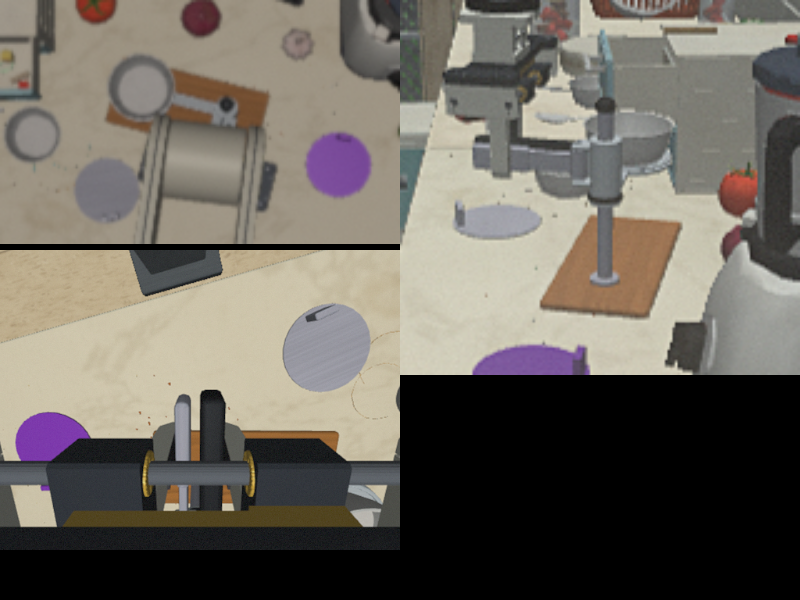

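The composite shows the lever parallel to the handle, the bowl upright on the tray and the lid on the worktop. The band is now hidden, so I'll check the sleeve height alone.

```bash
sed -i 's/    zb=zof.*/    ze=zof(ve,.017); zb=.1704/' lvl.py; sed -i "s/a not in(.*))$/not __import__('os').path.exists('pics\/'+a))/" lvl.py; python3 lvl.py s4.png s5.png s6.png; python3 lvl.py s7.png
python3 - <<'E'
import cv2
for f in('s5','s7'): print(cv2.imread(f'pics/{f}.png').astype(float).mean(2)[155:175,250:255].mean(1).round())
E
```

```text
s4.png vb 165.66 ve 168.40  band 0.1704 sleeve 0.1680 diff 0.0024
s5.png vb 165.00 ve 167.36  band 0.1704 sleeve 0.1707 diff -0.0003
s6.png vb nan ve 167.37  band 0.1704 sleeve 0.1707 diff -0.0003
[ 0.48856584 -0.01159787  0.31388976]
s7.png vb nan ve 167.38  band 0.1704 sleeve 0.1707 diff -0.0003
[ 0.48858132 -0.01160478  0.31391604]
[ 82. 106. 100. 102. 102. 101. 100. 101. 101. 100.  98. 140. 175. 106.
 114. 116. 116. 114. 114. 115.]
[ 82. 106. 102. 102. 100. 102.  99. 102. 100.  99. 100. 139. 172. 106.
 113. 115. 116. 116. 115. 114.]lvl.py:10: RuntimeWarning: invalid value encountered in scalar divide
  i=np.arange(160,171); w=np.clip(98-pr[i],0,None); vb=(w*i).sum()/w.sum()
lvl.py:10: RuntimeWarning: invalid value encountered in scalar divide
  i=np.arange(160,171); w=np.clip(98-pr[i],0,None); vb=(w*i).sum()/w.sum()
```

Run:
```python
from h import *
from scipy.optimize import brentq
post=np.array([.5905,-.040])
for f in('s0','s1','s2','s3','s4','s5','s7'):
    c=load(f+'.png'); pr=cv2.imread(f'pics/{f}.png').astype(float).mean(2)[:,251:254].mean(1)
    cam=c['T'][:2,3]; n=(cam-post)/np.linalg.norm(cam-post)
    zof=lambda v,r: brentq(lambda z: proj(c,[*(post+n*r),z])[1]-v,0,.3)
    j=np.arange(156,203); k=j[pr[j]>150][0]; br=173
    cov=np.clip((pr[k-2:k+1]-102)/(br-102),0,1).sum(); st=k+.5-cov
    print(f,k,'start %.2f z %.4f'%(st,zof(st,.008)), pr[k-5:k+4].round())
```

```text
s0 198 start 197.50 z 0.0856 [106. 107. 103.  99. 115. 161. 169. 107. 114.]
s1 198 start 197.54 z 0.0855 [106. 104. 105.  99. 112. 161. 170. 104. 112.]
s2 191 start 190.52 z 0.1050 [103. 107. 103. 102. 112. 162. 174. 109. 114.]
s3 171 start 170.00 z 0.1608 [ 55.  69.  97. 102. 138. 181. 132. 114. 114.]
s4 168 start 167.00 z 0.1688 [104. 108.  91.  69. 140. 171. 106. 113. 116.]
s5 167 start 166.02 z 0.1714 [104. 104. 103.  97. 136. 176. 106. 116. 115.]
s7 167 start 166.03 z 0.1714 [104. 103. 101. 101. 135. 173. 106. 115. 115.]
```

Call:
arm_command --pt "0 0 0.003 0 0 0" --pt "0 0 0.006 0 0 0" --pt "0 0 0.006 0 0 0" --pt "0 0 0.006 0 0 0" --pt "0 0 0.006 0 0 0"

```text
t: 17.58
tool_pos: [0.4886, -0.0116, 0.3126]
orientation: [-0.402, -3.113, -0.001]
force: [-3.7, 5.9, -5.3]
opening: 0.0313
gripper_force: 35.0
```

```bash
python3 lvl.py s8.png
python3 - <<'E'
from h import *
print(cv2.imread('pics/s8.png').astype(float).mean(2)[161:172,251:254].mean(1).round()); s=read_state(); print(s['force'],s['opening'],s['gripper_force'])
E
```

```text
s8.png vb 165.00 ve 167.90  band 0.1704 sleeve 0.1693 diff 0.0011
[ 0.48857183 -0.01160783  0.31262974]
[104. 104. 103. 107.  87. 103. 170. 142. 112. 113. 114.]
[-3.70973508  5.5232865  -4.28463042] 0.03125002196509396 35.03526449203491
```

```bash
python3 -c "
from plant import *
print(close_job())"
```

```text
the job is handed in; nothing more can be done
None
```

The job is handed in at about 18 s; no verdict came back. The lid lies on the worktop clear of the stand, the sleeve top measures within about 1 mm of the mark band after I lowered it about 1.2 mm with the lever already squeezed closed, handle and lever are still pinched at 35 N, and the bowl is upright on the tray.

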